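# Fold the vial retainer down and shut the sample case

## Task

Ready the open sample case for transport: with the fingertips, push the upright metal flap down until it lies flat over the vials, and only then swing the hinged cover over it and press it fully shut. Grip and lift nothing: the vials stay in their sockets, and the things around the case stay where they stand.

Things in the scene. Friction and masses are not known exactly. Their poses are not given: they have to be found in the camera images.
- case: Grey rigid sample case, fixed to the worktop, 112 (x) x 130 (y) x 70 mm, walls 4 mm. Origin: centre of its underside; x is along the two hinges, away from the robot at yaw 0; y points left, towards the flap's hinge (the cover's hinge is on the right); z up. A black insert with square sockets inside (top at height 32 mm) holds the vials, whose caps end 51 mm up. There is no latch.
- case_flap (a joint): Angle of the flap: a bare aluminium plate 90 mm wide (100 mm along its free edge), 86 mm from hinge to free edge, 3 mm thick, hinged inside the left (+y) wall. 0 = lying flat over the vials, upper face 10 mm below the rim (its stop); 1.57 = standing upright; above that it leans out to the left. It folds over to the right (-y of the case). Friction hinge (0.06 N m): it stays where it is left.
- flap_hinge (a point): Middle of the flap's hinge axis, fixed in the case at (0, 52, 58.5) mm of the case frame, at mid thickness of the flap; axes as the case.
- flap_edge (a point): Middle of the flap's free edge, at mid thickness; moves with the flap.
- case_cover (a joint): Angle of the cover: a flat grey plate, 112 mm wide, 130 mm from hinge to free edge, 6 mm thick, hinged on the case's right (-y) rim, with a small tab 44 mm wide reaching 10 mm beyond the middle of its free edge. 0 = shut, flat on the rim (its stop); 1.57 = upright; above that it leans out to the right. It shuts by swinging over to the left (+y of the case). Friction hinge (0.2 N m): it stays where it is left.
- cover_hinge (a point): Middle of the cover's hinge axis, fixed in the case at (0, -65, 70.5) mm of the case frame; the cover's underside (when shut) lies in the plane of this axis, its outer face 6 mm (with two low decorative ribs 8 mm) beyond it; axes as the case.
- cover_edge (a point): Middle of the cover's free edge (130 mm from the hinge, without the tab), at mid thickness; moves with the cover.
- vial_30: Loose sample vial, white screw cap, diameter 17 mm, 47 mm tall, standing upright in one of the case's sockets. Origin: centre of its underside. Not to be moved.
- vial_31: Loose sample vial, white screw cap, diameter 17 mm, 47 mm tall, standing upright in one of the case's sockets. Origin: centre of its underside. Not to be moved.
- vial_50: Loose sample vial, white screw cap, diameter 17 mm, 47 mm tall, standing upright in one of the case's sockets. Origin: centre of its underside. Not to be moved.
- vial_s67: Loose sample vial, black screw cap, diameter 17 mm, 47 mm tall, standing upright in one of the case's sockets. Origin: centre of its underside. Not to be moved.
- timer: Bystander: loose white kitchen-type timer, 60 x 62 x 20 mm, on the worktop left of the case. Origin: centre of its underside.
- reagent_1: Bystander: loose brown reagent bottle, diameter 42 mm, 77 mm tall, on the worktop left of the case. Origin: centre of its underside.
- eraser: Bystander: loose eraser in a blue sleeve, 45 x 23 x 13 mm, on the worktop right of the case. Origin: centre of its underside.
- weight_1: Bystander: loose small brass weight with a knob, diameter 19 mm, 34 mm tall, on the worktop behind the case. Origin: centre of its underside.

How it is judged:
On the way, in this order (a step that is already met when the one before it is completed fails the run):
1. the flap lies flat over the vials while the cover still stands open (value of joint case_flap below 0.09 rad and value of joint case_cover above 1.1 rad), for 0.2 s.
2. the cover is shut over the flap (value of joint case_cover below 0.06 rad and value of joint case_flap below 0.09 rad), for 0.2 s.
At the end, for the whole second after the job is handed in: The flap lies flat (within 0.09 rad, about 8 mm at its free edge) and the cover is shut (within 0.06 rad, about 8 mm at its free edge); each vial is within 12 mm, and each thing around the case within 30 mm, of where it started (all of step 2 and distance of each of vial_30, vial_31, vial_50, vial_s67 from where it was at the start of the episode below 0.012 m and distance of each of timer, reagent_1, eraser, weight_1 from where it was at the start of the episode below 0.03 m); the robot touches nothing.
It fails at once if the cover is swung down (below 1.0 rad) while the flap still stands up (above 0.4 rad) (value of joint case_cover below 1 rad and value of joint case_flap above 0.4 rad).
It fails at once if a vial is lifted or carried (more than 12 mm from its start) (distance of any of vial_30, vial_31, vial_50, vial_s67 from where it was at the start of the episode above 0.012 m).
It fails at once if a thing beside the case is lifted, carried or knocked away (more than 30 mm) (distance of any of timer, reagent_1, eraser, weight_1 from where it was at the start of the episode above 0.03 m).
It also fails if it takes over 54 s, if anything falls off the work surface, if the arm or the gripper's body presses on something with over 40 N, if the wrist force passes 120 N, or if a joint passes its speed limit or range.

## Robot

A 6-joint arm with a two-finger parallel gripper is mounted at the origin on a cart in front of the work surface, level with it; the furniture and walls round the work are solid. World frame = base frame: x ahead of the robot, y to its left, z up, the work surface at z = 0. Lengths are in m, angles in rad, forces in N, time in s.
With the tool pointing down it reaches from about 0.325 to 0.9 m from the base axis. Payload 6.1 kg.
Tool frame: the origin (TCP) lies midway between the tips of the shut fingers; the grasp point (between the pads) lies 19 mm behind it; z points along the fingers, y is the line along which they close (so a half turn about z gives the same grasp; the last joint's range is limited). The gripper opens to 85 mm and grips with 20 to 120 N. Pads are 22 mm wide; open, the fingers measure 114 mm over their backs; the gripper's body (76 mm by 85 mm) begins 54 mm behind the grasp point. The pads swing forward as they close: fully open they stand 13 mm farther back than shut.
Start: joints at [1.208, 0.22, 1.526, -0, 1.395, -0.126], TCP at [0.147, 0.608, 0.231] pointing down, gripper open.
Joint ranges: [-2.98, 2.98], [-0.91, 2.08], [0.09, 2.57], [-1.24, 4.39], [0.2, 2.65], [-2.68, 2.68]. Speed limits (rad/s): [2.57, 2.57, 3.01, 3.14, 3.14, 3.14].

## Interface

Orientations are given as [roll, pitch, yaw] about the fixed x, y, z axes, in that order (R = Rz(yaw) Ry(pitch) Rx(roll)).
In Python, from plant import movep, move_l, set_joints, gripper_to, hold, inverse_kinematics, observe, get_image, get_calibration, Unreachable, job_done gives the robot as it stands. Calls block until the motion is done:
- movep(position, orientation): joint-space move of the TCP to a pose.
- move_l(position, feed=0.15, rotation=None, max_force=None): straight line of the TCP; rotation=None keeps the orientation; feed is the mean speed in m/s. With max_force (N) it stops when the force on the tool has changed by that much, and returns True; else False.
- set_joints(angles): joint-space move.
- gripper_to(opening, f_grip=None): finger opening in m; f_grip is the grip in N (None keeps the last); returns when the fingers have stopped.
- hold(seconds).
- inverse_kinematics(position, orientation): joint angles nearest the present ones, or None.
- observe(): the state.
- get_image(name): name is "scene" or "top" or "wrist"; returns (picture, depth): 400x640x3 uint8, red, green, blue; 400x640 float32, m along the optical axis (not along the pixel's ray), 0 where there is no reading.
- get_calibration(name): a dict with "intrinsics" (3x3 intrinsics, pixels), "dist_coeffs" ([k1, k2, p1, p2, k3] as OpenCV has them; the pictures are not rectified), "world_from_camera" (4x4, takes a point from camera to world coordinates). Camera axes: x right, y down, z forward; pixel columns grow to the right and rows downward; lengths in m; the calibration is good to about 2 mm. A picture is of the moment at which its call begins: read the wrist's pose just before it. get_calibration takes no time and is no camera call; for the wrist camera it gives the pose at the moment of the call.
A pose or a line that the arm cannot do raises Unreachable and nothing moves.
- job_done(): hands the job in; it is judged then, once.
The state is a dict: "time_s": time; "q": joint angles; "joint_velocities": joint speeds; "joint_torque": joint torques, N m; "eef_pos": TCP position; "tcp_rot": TCP orientation; "ft_force": force on the tool from outside, world axes, zero at the start; "torque": the same for the moment, N m; "opening": finger opening in m; "grasp_force": force on a finger pad.
Only numpy, scipy, OpenCV 4.12 (cv2) and the standard library are available. Lean on these libraries where they do the work, as an engineer would, in place of code of your own. Each camera call takes 0.05 s, during which the arm holds its last target. There are 200 camera calls.

## Working session

There is one attempt and no reset: what is moved stays moved. The work goes in short steps, each a Python script; the robot and the scene stay as the last script left them, time stands still between calls to the robot, and variables do not carry over. Pictures are saved under pics/ and viewed, at most 10 in all, crops included, and the job is handed in when it is done.

```bash
ls; mkdir -p pics; python3 - <<'E'
from plant import *
import cv2,numpy as np
for n in("scene","top"):
    im,d=get_image(n); cv2.imwrite(f"pics/{n}0.png",im[:,:,::-1]); np.savez(f"{n}0.npz",im=im,d=d)
    c=get_calibration(n); print(n,np.round(c["world_from_camera"],3).tolist(),c["intrinsics"],c["dist_coeffs"],(d>0).mean())
print(observe())
E
```

```text
pics
scene [[0.741, -0.544, 0.395, 0.138], [-0.672, -0.588, 0.451, -0.171], [-0.013, -0.599, -0.801, 0.759], [0.0, 0.0, 0.0, 1.0]] [[463.82634813   0.         318.97643342]
 [  0.         463.82634813 193.80795514]
 [  0.           0.           1.        ]] [0.00402186 0.         0.         0.         0.        ] 0.9960859375
top [[0.022, -0.997, 0.07, 0.418], [-1.0, -0.023, -0.014, 0.233], [0.016, -0.07, -0.997, 0.924], [0.0, 0.0, 0.0, 1.0]] [[391.92138737   0.         315.39722052]
 [  0.         391.92138737 207.35247929]
 [  0.           0.           1.        ]] [-0.04204213  0.          0.          0.          0.        ] 0.99603515625
{'time_s': 0.1, 'q': array([ 1.20789760e+00,  2.21143293e-01,  1.52753477e+00, -1.89310959e-05,
        1.39470396e+00, -1.26086184e-01]), 'joint_velocities': array([ 0.00180534, -0.00029907, -0.00335956, -0.00143733, -0.00164247,
        0.00035276]), 'joint_torque': array([ 1.12806687e-03, -4.98247540e+01, -3.90548015e+01, -3.47096548e-04,
        5.63006761e-03,  1.18746075e-05]), 'eef_pos': array([0.14642814, 0.6070254 , 0.23029095]), 'tcp_rot': array([-3.13981515e+00, -2.06532576e-04,  2.90478326e+00]), 'ft_force': array([0.27486201, 0.25392746, 0.4584319 ]), 'torque': array([0.03960074, 0.00013235, 0.03882477]), 'grasp_force': 0.0, 'opening': 0.08567743945916823}
```

View pics/scene0.png

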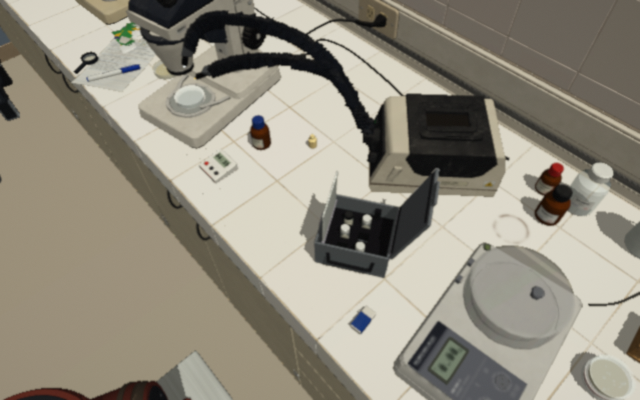

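View pics/top0.png

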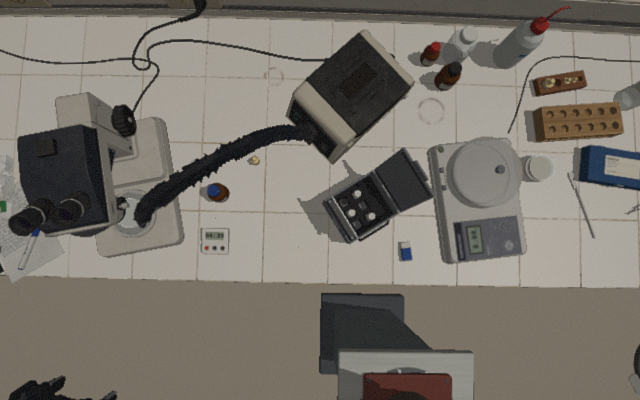

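The scene view shows the case with the upright flap at about (333,190) and the cover leaning out at (418,215). In the top view the case is at about (365,208), yawed about +27°. The black lamp neck and a box stand behind it, a balance to its right and the eraser at (405,250).

```bash
cat > h.py <<'E'
from plant import *
import cv2,numpy as np
def cloud(n,d,c=None):
    c=c or get_calibration(n); K=c["intrinsics"];T=c["world_from_camera"]
    v,u=np.mgrid[0:400,0:640]; p=np.stack([u,v],-1).reshape(-1,1,2).astype(np.float32)
    r=cv2.undistortPoints(p,K,c["dist_coeffs"]).reshape(400,640,2)
    P=np.dstack([r*d[...,None],d]); return P@T[:3,:3].T+T[:3,3]
E
python3 - <<'E'
from h import *
z=np.load("top0.npz");P=cloud("top",z["d"])
s=np.load("scene0.npz");S=cloud("scene",s["d"])
reg=np.zeros((400,640),bool);reg[140:262,310:436]=1
for zz,a in((P,"top"),):
    m=reg&(P[...,2]>.064)&(P[...,2]<.075)
    pts=P[m][:,:2].astype(np.float32); print(len(pts),cv2.minAreaRect(pts))
out=[cv2.resize(z["im"][150:250,315:440],None,fx=5,fy=5,interpolation=cv2.INTER_CUBIC)]
h=(np.clip(P[150:250,315:440,2],0,.25)/.25*255).astype(np.uint8)
cv2.imwrite("pics/c1.png",out[0][:,:,::-1])
c=cv2.resize(s["im"][165:280,305:445],None,fx=5,fy=5,interpolation=cv2.INTER_CUBIC);cv2.imwrite("pics/c2.png",c[:,:,::-1])
np.set_printoptions(linewidth=220,suppress=True)
print((P[150:250:4,315:440:4,2]*1000).astype(int))
print((S[165:280:5,305:445:5,2]*1000).astype(int))
E
```

```text
563 ((0.5326207876205444, 0.15344679355621338), (0.23340654373168945, 0.13642528653144836), 32.96885681152344)
[[ -2  72  85  76  87  86  96  66  67  -1  -3  -2   0   0  -3  -1   0  -1  -1   0   0 175 190   0   0   1  -2  -3  14  41  56  62]
 [ -2  -1  40  55  61  74  60  53   0   0   0   0  -1  -1  -2  -1  -2  -1  -2  -1 162 172 186 191   0  -2  -3  -3  19  36  55  60]
 [  1   0  -1  45  50  53  37  -2   1  -1   0   0   0  -1  -1  -2  -1  -1   0 148 156 168 177 187 190  -2   0  -2  12  34  52  58]
 [  0   0   0  -1  37  37  -2  -3   3  -4   0   0  -1   0   2  -1  -1 114 127 139 148 159 170 184 189 201   0   0  -2  31  51  57]
 [ -1  -1   1   1   0  -1   2  -1  -2   0   0   0   0  -4  -1   0  98 109 120 132 143 153 161 174 186 191 202   0   0  27  50  61]
 [  0  -1   0   0   0  -3   0   0   0   0   0   0  -1   0   0  73  88 102 114 125 136 147 157 167 177 189 196 200  -1  28  46  62]
 [  0  -2   0   0   0   1   0  -1  -2   0   0  -1   0  70  51  72  80  94 107 121 128 140 151 163 172 185 192 200  -2  26  45  58]
 [  0   0   0  -2  -2   1  -2   2   0  -1  -3   0  56  32  32  62  71  8
[... 4232 characters left out ...]
   0   1]
 [  0   1  45  47  53  57  60  64  66  70  72  49  33  35  36  33  33  82  95 107   3   2   2   0   1   1   2   3]
 [  1   0  27  31  36  38  42  44  53  54  58  63  68  69  73  33  32  78  88   1   0   2   2  -1   1   2   3   1]
 [  0   0   8  13  16  35  25  30  33  37  42  43  52  53  58  61  66   3   2   1   2  -1   1   0   1   2   0   1]
 [ -1   2   2   2   1   1   6  31  33  34  24  28  31  43  40  43  47   1   1   0   1   0   0  -2   0   1   2   2]
 [  1   0   1   2  -2   1  -1   1   1   0   5  31  32  34  21  27  30   1   0   2   0   2   1   5   3   4   1   2]
 [  1   1   2   0   2   0   0   2   1   4   0   0  -1   1   3   9   1   0   1   1  -1   0   0   0  -1   1   0   3]]
```

View pics/c1.png

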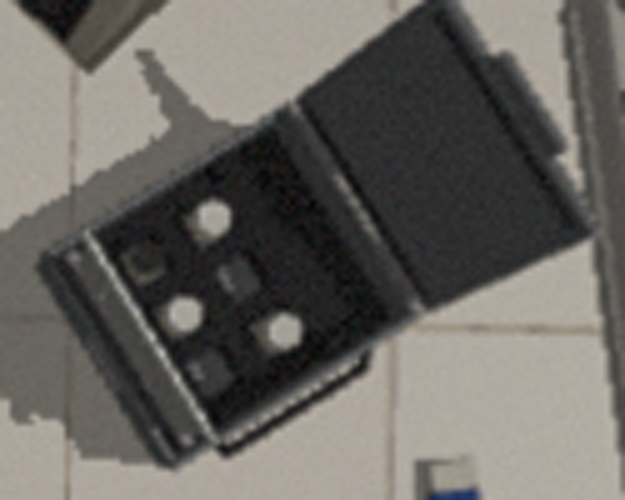

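View pics/c2.png

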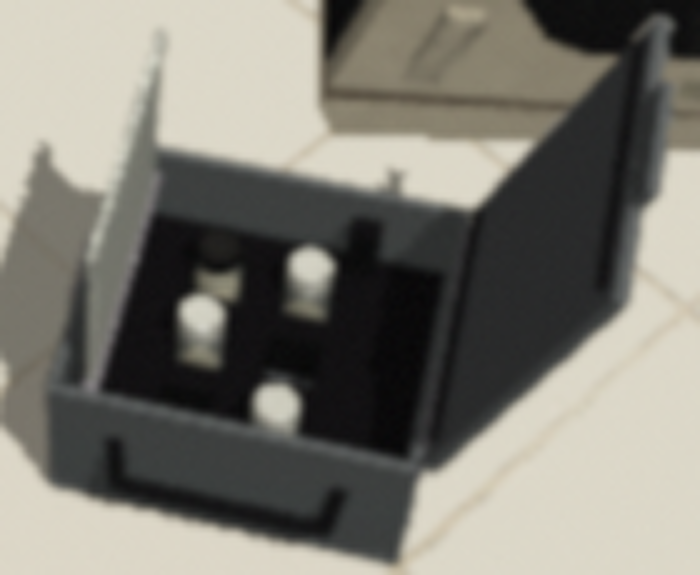

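The crop of the top view (5x) gives the rim corners at about (40,262), (172,465), (415,312) and (290,100). Flap and cover both stand near vertical, with the cover leaning out.

```bash
cat >> h.py <<'E'
def ray(n,uv,z):
    c=get_calibration(n);T=c["world_from_camera"]
    r=cv2.undistortPoints(np.float32(uv).reshape(-1,1,2),c["intrinsics"],c["dist_coeffs"]).reshape(-1,2)
    w=np.c_[r,np.ones(len(r))]@T[:3,:3].T
    return T[:3,3]+w*((z-T[2,3])/w[:,2])[:,None]
E
python3 - <<'E'
from h import *
np.set_printoptions(precision=4,suppress=True)
A=ray("top",np.array([(40,262),(172,465),(415,312),(290,100)])/5+[315,150],.07)
B=ray("scene",np.array([(157,150),(50,390),(412,465)])/5+[305,165],.07)
print(A,np.linalg.norm(np.diff(A,axis=0),axis=1));print(B,np.linalg.norm(np.diff(B,axis=0),axis=1))
# Umeyama: corners in case frame
C=np.array([(56,65),(-56,65),(-56,-65),(56,-65)])/1000
P=A[:,:2]; a=C;b=P-P.mean(0); yaw=np.arctan2((a[:,0]*b[:,1]-a[:,1]*b[:,0]).sum(),(a*b).sum())
o=P.mean(0); print("case",o,yaw)
R=np.array([[np.cos(yaw),-np.sin(yaw)],[np.sin(yaw),np.cos(yaw)]])
for n in("top","scene"):
    z=np.load(n+"0.npz");Q=cloud(n,z["d"]).reshape(-1,3);L=np.c_[(Q[:,:2]-o)@R,Q[:,2]]
    near=(abs(L[:,0])<.07)&(L[:,2]<.25)
    rim=near&(abs(L[:,2]-.07)<.004)
    bk=rim&(abs(L[:,1])<.04); print(n,"wall x",[np.median(L[bk&(L[:,0]*s>0),0]) for s in(1,-1)])
    lf=rim&(abs(L[:,0])<.04)&(L[:,1]>.058);print("left y",np.median(L[lf,1]),lf.sum())
    f=near&(L[:,2]>.085)&(L[:,1]>.02)&(L[:,1]<.11)&(abs(L[:,0])<.04); k=np.polyfit(L[f,2],L[f,1],1)
    print("flap",f.sum(),"angle",np.pi/2+np.arctan(k[0]),"y at .07",np.polyval(k,.07),"max z",np.percentile(L[f,2],99))
    f=near&(L[:,2]>.085)&(L[:,1]<-.05)&(L[:,1]>-.25)&(abs(L[:,0])<.04); k=np.polyfit(L[f,2],L[f,1],1)
    print("cover",f.sum(),"angle",np.pi/2-np.arctan(k[0]),"y at .07",np.polyval(k,.07),"max z",np.percentile(L[f,2],99),"miny",L[f,1].min())
z=np.load("top0.npz");Q=cloud("top",z["d"]).reshape(-1,3);L=np.c_[(Q[:,:2]-o)@R,Q[:,2]]
# obstacles above z .05 near
for lo,hi in((.03,.1),(.1,.2),(.2,.6)):
    m=(L[:,2]>lo)&(L[:,2]<hi)&(abs(L[:,0])<.3)&(abs(L[:,1])<.35)
    H,_,_=np.histogram2d(L[m,0],L[m,1],bins=[np.arange(-.3,.31,.05),np.arange(-.35,.36,.05)])
    print(lo,"rows x- to +, cols y- to +");print((H>3).astype(int))
E
```

```text
[[0.489  0.2046 0.07  ]
 [0.4017 0.1453 0.07  ]
 [0.4708 0.0395 0.07  ]
 [0.5633 0.0956 0.07  ]] [0.1055 0.1264 0.1082]
[[0.499  0.1935 0.07  ]
 [0.4012 0.1438 0.07  ]
 [0.4711 0.0399 0.07  ]] [0.1097 0.1253]
case [0.4812 0.1213] 0.5810944034751504
top wall x [np.float64(0.054057082437512866), np.float64(-0.05380003439418187)]
left y 0.06274199334941562 69
flap 188 angle 1.5207721103014038 y at .07 0.053979240294327616 max z 0.1463379474932919
cover 1814 angle 1.2020477294239715 y at .07 -0.14603692279833166 max z 0.20173053103995897 miny -0.24997222016151116
scene wall x [np.float64(0.05362871830522764), np.float64(-0.054102902867971495)]
left y 0.06440975690978389 53
flap 274 angle 1.5676659885264725 y at .07 0.05079427356597959 max z 0.14757178559814177
cover 1764 angle 1.1584061565890658 y at .07 -0.1559515264163057 max z 0.2036420406888945 miny -0.24994431248816032
0.03 rows x- to +, cols y- to +
[[0 1 1 1 0 0 0 0 0 0 0 0 0 0]
 [1 1 1 1 1 0 0 0 0 0 0 0 0 0]
 [1 1 1 1 1 0 0 0 0 0 0 0 0 0]
 [0 0 1 1 1 0 0 0 0 0 0 0 0 0]
 [0 0 0 1 0 1 1 1 1 0 0 0 0 0]
 [0 1 1 1 0 1 1 1 1 0 0 0 0 0]
[... 295 characters left out ...]
0 0 0 0 0 0 0 0]
 [1 1 1 1 0 0 0 0 0 0 0 0 0 0]
 [1 1 1 1 1 1 0 0 0 0 0 0 0 0]
 [1 1 1 1 1 1 0 1 1 0 0 0 0 0]
 [0 0 0 0 1 1 0 1 1 0 0 0 0 0]
 [0 0 0 0 1 1 0 0 0 0 0 0 0 0]
 [0 0 0 1 1 1 1 0 0 0 0 0 0 0]
 [0 0 1 1 1 1 1 1 1 0 0 0 0 0]
 [0 0 1 1 1 1 1 1 1 0 0 0 1 1]
 [0 0 1 1 1 1 1 1 0 0 0 0 0 0]]
0.2 rows x- to +, cols y- to +
[[0 0 0 0 0 0 0 0 0 0 0 0 0 0]
 [0 0 0 0 0 0 0 0 0 0 0 0 0 0]
 [0 0 0 0 0 0 0 0 0 0 0 0 0 0]
 [0 0 0 0 0 0 0 0 0 0 0 0 0 0]
 [0 0 0 0 0 0 0 0 0 0 0 0 0 0]
 [0 0 0 0 1 0 0 0 0 0 0 0 0 0]
 [0 0 0 0 1 0 0 0 0 0 0 0 0 0]
 [0 0 0 0 0 0 0 0 0 0 0 0 0 0]
 [0 0 0 0 0 0 0 0 0 0 0 0 0 0]
 [0 0 0 0 0 0 0 0 1 1 1 1 1 1]
 [0 0 0 0 0 0 0 0 1 1 1 1 1 1]
 [0 0 0 0 0 0 0 0 0 0 0 0 0 0]]
```

```bash
cat >> h.py <<'E'
O=np.array([.4812,.1213]);YAW=.581
cR=np.array([[np.cos(YAW),-np.sin(YAW)],[np.sin(YAW),np.cos(YAW)]])
def W(x,y,z): return [*(O+cR@[x,y]),z]
E
python3 - <<'E'
from h import *
z=np.load("top0.npz");Q=cloud("top",z["d"]).reshape(-1,3);L=np.c_[(Q[:,:2]-O)@cR,Q[:,2]]
f=(abs(L[:,0])<.04)&(L[:,2]>.09)&(L[:,2]<.19)&(L[:,1]<-.05)&(L[:,1]>-.15)
k=np.polyfit(L[f,1],L[f,2],1);print("cover",np.pi+np.arctan(k[0]),np.polyval(k,-.065),f.sum())
m=(L[:,2]>.1)&(L[:,2]<.25)&(L[:,1]<-.16)&(abs(L[:,0])<.2);print("right maxz",np.percentile(L[m,2],[50,99]) if m.any() else 0, L[m,1].max())
r=np.hypot(Q[:,0],Q[:,1]);a=np.arctan2(Q[:,1],Q[:,0])
for t in np.arange(-.2,1.5,.1):
    m=(abs(a-t)<.05)&(Q[:,2]>.12)&(Q[:,2]<.8)&(r>.35)&~((abs(L[:,0])<.07)&(abs(L[:,1])<.15))
    if m.sum()>3: print(round(t,1),"rmin",r[m].min().round(3),"z",Q[m,2].min().round(2),Q[m,2].max().round(2))
s=observe()["q"]
for y in(YAW+np.pi/2,YAW-np.pi/2):
    for p in((0,.1,.2),(0,.085,.12),(0,0,.06),(0,-.15,.3),(0,-.15,.17),(0,.02,.08)):
        q=inverse_kinematics(W(*p),[np.pi,0,y]);print(p,None if q is None else np.round(q,2))
E
```

```text
cover 1.9148366692545764 0.06809950110233726 1229
right maxz [0.11349407 0.17193304] -0.16002600204728698
-0.2 rmin 0.886 z 0.12 0.13
0.0 rmin 0.727 z 0.12 0.13
0.1 rmin 0.672 z 0.12 0.15
0.2 rmin 0.634 z 0.12 0.15
0.3 rmin 0.626 z 0.12 0.14
0.4 rmin 0.659 z 0.12 0.24
0.5 rmin 0.646 z 0.2 0.3
0.6 rmin 0.645 z 0.23 0.33
0.7 rmin 0.65 z 0.12 0.33
0.8 rmin 0.656 z 0.12 0.33
0.9 rmin 0.667 z 0.13 0.36
1.0 rmin 0.726 z 0.13 0.36
1.3 rmin 0.567 z 0.24 0.38
(0, 0.1, 0.2) [ 0.28 -0.13  1.94  0.    1.32 -0.3 ]
(0, 0.085, 0.12) [ 0.25 -0.03  2.01  0.    1.16 -0.33]
(0, 0, 0.06) [ 0.09  0.11  2.    0.    1.03 -0.49]
(0, -0.15, 0.3) [-0.15  0.04  1.6   0.    1.5  -0.73]
(0, -0.15, 0.17) [-0.15  0.13  1.75  0.    1.26 -0.73]
(0, 0.02, 0.08) [ 0.12  0.07  2.    0.    1.07 -0.46]
(0, 0.1, 0.2) None
(0, 0.085, 0.12) None
(0, 0, 0.06) [ 0.09  0.11  2.   -0.    1.03  2.65]
(0, -0.15, 0.3) [-0.15  0.04  1.6  -0.    1.5   2.41]
(0, -0.15, 0.17) [-0.15  0.13  1.75 -0.    1.26  2.41]
(0, 0.02, 0.08) None
```

```bash
cat > flap.py <<'E'
from h import *
ROT=[np.pi,0,YAW+np.pi/2]; h=.011
def st(t): s=observe();l=(s["eef_pos"][:2]-O)@cR;print(t,round(s["time_s"],1),np.round([*l,s["eef_pos"][2]],4),np.round(s["ft_force"],1))
gripper_to(0.0)
move_l([.115,.48,.30],feed=.3)
movep(W(0,.115,.22),ROT); st("above")
move_l(W(0,.095,.12),feed=.15); st("beside")
for i,th in enumerate(np.radians([88,72,56,40,25,12])):
    r=.062;y=.052-r*np.cos(th)+.0015*np.sin(th)+h; z=.0585+r*np.sin(th)+.0015*np.cos(th)
    if move_l(W(0,y,z),feed=.12,max_force=20): print("force stop",i)
    st(th)
print(move_l(W(0,.052-.062+h,.052),feed=.04,max_force=10)); st("press")
hold(.3)
move_l(W(0,.001,.30),feed=.25); st("up")
im,d=get_image("scene");cv2.imwrite("pics/s1.png",im[120:320,240:500,::-1])
L=cloud("scene",d).reshape(-1,3);L=np.c_[(L[:,:2]-O)@cR,L[:,2]]
f=(abs(L[:,0])<.04)&(L[:,1]<.045)&(L[:,1]>-.03)&(L[:,2]<.12);k=np.polyfit(L[f,1],L[f,2],1);print("flap z: n",f.sum(),"slope",-k[0],np.polyval(k,[.045,-.03]))
E
python3 flap.py
```

```text
above 3.0 [0.0003 0.1157 0.22  ] [0.5 0.6 0. ]
beside 3.9 [0.0007 0.0951 0.1209] [-0.3 -0.6  1.4]
1.53588974175501 4.3 [0.0004 0.0621 0.1212] [ 0.2  0.3 -0.5]
1.2566370614359172 4.6 [-1.000e-04  4.540e-02  1.179e-01] [ 0.6  0.7 -0.2]
0.9773843811168246 4.9 [-0.0003  0.0298  0.1104] [-0.1 -0.4  0.3]
0.6981317007977318 5.2 [-0.0005  0.0166  0.099 ] [ 0.4  0.1 -0.4]
0.4363323129985824 5.4 [-0.0005  0.0077  0.0856] [-0.5 -1.   0.2]
0.20943951023931956 5.7 [-0.0005  0.003   0.0726] [ 0.1  0.5 -0. ]
True
press 6.1 [0.0009 0.0012 0.0599] [-3.7 -0.1 10.2]
up 7.5 [-0.0008  0.0014  0.298 ] [-0.  -0.4  0.3]
flap z: n 1596 slope 0.0018019061012318918 [0.06161202 0.06174716]
```

The flap reads flat: slope about 0, upper face at z ≈ 61 mm. Next is the cover.

```bash
cat > cover.py <<'E'
from h import *
ROT=[np.pi,0,YAW+np.pi/2]; h=.011
def st(t): s=observe();l=(s["eef_pos"][:2]-O)@cR;print(t,round(s["time_s"],1),np.round([*l,s["eef_pos"][2]],4),np.round(s["ft_force"],1))
move_l(W(0,-.15,.30),feed=.2)
move_l(W(0,-.15,.17),feed=.15); st("beside")
def step(y,z,t):
    if move_l(W(0,y-h,z),feed=.12,max_force=25): print("force stop")
    st(t)
for d in(104,90,75,60,45,30,15,6):
    th=np.radians(d)
    if d>=90: step(-.065+.13*np.cos(th)-.008*np.sin(th),.1705,d)
    else: step(-.065+.1*np.cos(th)-.008*np.sin(th),.0705+.1*np.sin(th)+.008*np.cos(th),d)
print(move_l(W(0,.035-h,.065),feed=.04,max_force=15)); st("press")
hold(.3)
move_l(W(0,.024,.30),feed=.25); st("up")
im,d=get_image("scene");cv2.imwrite("pics/s2.png",cv2.resize(im[110:320,130:450,::-1],None,fx=2,fy=2))
L=cloud("scene",d).reshape(-1,3);L=np.c_[(L[:,:2]-O)@cR,L[:,2]]
f=(abs(L[:,0])<.045)&(L[:,1]<.055)&(L[:,1]>-.055)&(L[:,2]<.12);k=np.polyfit(L[f,1],L[f,2],1);print("cover: n",f.sum(),"slope",k[0],np.polyval(k,[.055,-.055]))
E
python3 cover.py
```

```text
beside 9.5 [ 0.0006 -0.1504  0.1712] [-0.6 -0.5  0.1]
104 10.0 [ 0.0003 -0.1146  0.171 ] [-0.4 -0.2  0.2]
90 10.4 [ 0.0002 -0.0834  0.1708] [ 0.1  0.4 -0.3]
75 10.7 [-0.0002 -0.0574  0.1688] [ 0.1 -0.3 -0.4]
60 11.1 [-0.0002 -0.0326  0.1608] [-0.  -0.8  0.3]
45 11.5 [-0.0004 -0.0105  0.1464] [-0.2 -0.5  0.5]
30 11.8 [-0.0005  0.007   0.1268] [ 0.5 -0.3  0.9]
15 12.2 [-0.0004  0.0187  0.1038] [ 0.3 -0.  -0.6]
6 12.5 [-0.0004  0.0227  0.0887] [-0.3 -0.3  0.8]
True
press 12.9 [0.001  0.023  0.0764] [-2.6 -0.   9.4]
up 14.3 [-0.0008  0.0244  0.298 ] [-0.1 -0.2 -0.3]
cover: n 2695 slope -0.0008698902931810508 [0.07838193 0.07847762]
```

View pics/s2.png

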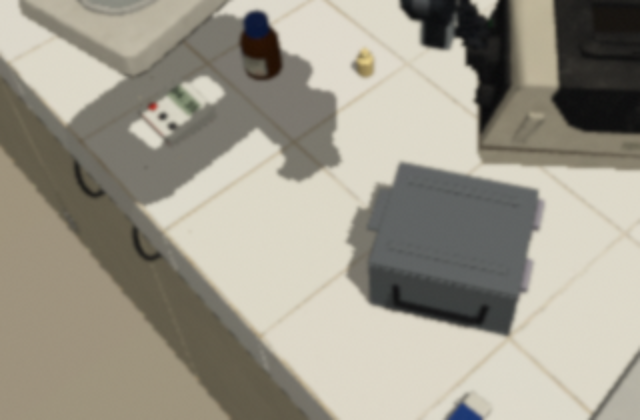

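The picture shows the case shut flat (crop about (455,245)). The timer, bottle, weight and eraser stand undisturbed.

```bash
python3 -c "
from plant import *
hold(.3);print(job_done())"
```

```text
the job is handed in; nothing more can be done
None
```

I pushed the flap flat, then swung the cover over it and pressed it shut; the timer, bottle, weight and eraser look undisturbed, the vials can't be seen under the cover, and the job is handed in (about 15 s on the robot's clock, no verdict returned).

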